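# Scan the barcode of the fuse carton

## Robot

A 6-joint arm with a two-finger parallel gripper is mounted at the origin on a cart in front of the work surface, level with it; the furniture and walls round the work are solid. World frame = base frame: x ahead of the robot, y to its left, z up, the work surface at z = 0. Lengths are in m, angles in rad, forces in N, time in s.
With the tool pointing down it reaches from about 0.325 to 0.775 m from the base axis. Payload 9.3 kg.
Tool frame: the origin (TCP) lies midway between the tips of the shut fingers; the grasp point (between the pads) lies 19 mm behind it (arm.grasp_offset is the distance from the TCP to the grasp point, in m); z points along the fingers, y is the line along which they close (so a half turn about z gives the same grasp; the last joint's range is limited). The gripper opens to 85 mm and grips with 20 to 120 N. Pads are 22 mm wide; open, the fingers measure 114 mm over their backs; the gripper's body (76 mm by 85 mm) begins 54 mm behind the grasp point. The pads swing forward as they close: fully open they stand 13 mm farther back than shut.
Start: joints at [1.139, 0.259, 0.021, 1.334, 0, 1.418], TCP at [0.151, 0.529, 0.231] pointing down, gripper open.
Joint ranges: [-3.04, 3.04], [-0.91, 1.82], [-1.04, 1.36], [-1.92, 1.95], [-1.52, 1.45], [-3.14, 3.14]. Speed limits (rad/s): [2.22, 2.22, 2.79, 3.14, 3.14, 3.14].

## Interface

Orientations are given as [roll, pitch, yaw] about the fixed x, y, z axes, in that order (R = Rz(yaw) Ry(pitch) Rx(roll)).
In Python, from workcell import arm gives the robot as it stands.
- The arm moves only by the tool move_arm, never from a script. Its argument "steps" is a list of rows, each a list of 5 numbers: the shift along the tool's x, y, z in cm, then the turn about the tool's z in degrees, then the finger opening in cm, from 0 to 8.54. In form: [[dx, dy, dz, roll, claw], ...]. A call has 1 to 8 rows; each row shifts and turns the commanded pose from where the row before left it, along the tool's axes as they then stand; what a row does not reach is not made up. A row lasts 1/8 s, in which the tool goes at most 62.5 mm and 10.7 degrees, less where a joint would pass 70% of its speed; a pose out of reach is approached as far as the arm can. A call is refused whole if a number of a shift passes 6.25 or a number of a turn 10.7, either way. A call with a gripper value outside its range is refused whole. The fingers move at their own pace and stop on an object; "grip_force" is the grip in N (left out, the last holds). Time passes only in rows, so rows that do not move let the fingers close. It gives the time, the measured TCP pose, the force, the opening and the grip force at its end, in the units of the state.
- arm.get_state(): the state, without advancing time (a new reading comes with each control period).
- arm.capture(name): name is "scene" or "side" or "wrist"; returns (picture, depth): 384x512x3 uint8, red, green, blue; 384x512 float32, m along the optical axis (not along the pixel's ray), 0 where there is no reading.
- arm.get_calibration(name): a dict with "fx", "fy", "cx", "cy" (pixels), "k1" (the pictures are not rectified: a ray, as slopes to the right and down, at radius r is drawn at 1 + k1 r^2 times it, then the intrinsics apply), "R" (3x3) and "t" (3): a world point X has camera coordinates R X + t; the wrist camera has in their place "mount" (4x4, takes a point from camera to tool coordinates, whose origin is the TCP and whose axes are the flange's). Camera axes: x right, y down, z forward; pixel columns grow to the right and rows downward; lengths in m; the calibration is good to about 2 mm. A picture is of the moment at which its call begins: read the wrist's pose just before it. get_calibration takes no time and is no camera call.
- arm.job_done(): hands the job in; it is judged then, once.
Trained networks look in the newest picture that a camera, given by its name, has taken for a name from the list of things; names that differ only in an ending like _2 or _b are one class to them, and where a whole thing is asked for, a point or a joint stands for the part that bears it (a point fixed in the world has none). Each returns a list of dicts, best first, with "p" (0 to 1); they miss things now and then, are a little off and sometimes report something else, mostly with a low value. They report only what shows in the picture. A call takes as long as a camera call.
- arm.trace(camera, query): "mask" (384x512 bool, what is visible of it) and "at" ([row, column] in pixels, amid what is visible of it).
- arm.spot_point(camera, query): "at" ([row, column] in pixels: a listed point, or the origin of a listed thing).
The state is a dict: "time": time; "joint_pos": joint angles; "qvel": joint speeds; "tau": joint torques, N m; "tcp_pos": TCP position; "tcp_rot": TCP orientation; "wrist_force": force on the tool from outside, world axes, zero at the start; "wrist_torque": the same for the moment, N m; "grip_width": finger opening in m; "grip_force": force on a finger pad.
Only numpy, scipy, OpenCV 4.12 (cv2) and the standard library are available. Lean on these libraries where they do the work, as an engineer would, in place of code of your own. Each camera call takes 0.05 s, during which the arm holds its last target. There are 200 camera calls.

## Task

Book in the fuse carton: pick up the barcode scanner from the notebook and point its window squarely at the barcode label on the small pale carton (not the one on the taller lidded tin), about 8 cm from the label, and hold it still there for two seconds. Then lay the scanner flat, right way up, back on the notebook and let go. Leave the carton where it stands.

Things in the scene. Friction and masses are not known exactly. Their poses are not given: they have to be found in the camera images.
- scanner_center (a point): Centre of the loose stick-shaped barcode scanner (0.13 kg): 141 mm long (x), grey handle 32 wide (y), 34 high; black head 46 wide, 38 high in front. Point is on the beam axis, 19 mm above the flat underside, near the centre of mass: grip here across y. x points out of the window, z up. Window 66 mm ahead, head begins 28 mm ahead, rear end 76 mm behind.
- scanner_spot (a point): The scanner's aiming point, fixed to the scanner: on the beam axis 79 mm in front of the window, 145 mm ahead of scanner_center. Same axes as scanner_center.
- carton_label: White barcode label, 48 mm wide (y), 30 high (z), on the front face of the loose upright pale carton (60 wide, 36 deep, 85 high, 0.15 kg). Origin: label's centre, 50 mm above the surface; x points into the carton, z up. A like label is on the taller lidded tea tin (52x68x128) 0.2 to 0.3 m to one side, left or right; a dropper bottle (98 high) stands between.
- stock_book: Closed notebook lying fixed on the cabinet top, 204 mm (x) by 150 mm (y), 10 mm thick, the scanner lying on it. Origin at the centre of its underside, z up; its top is at 10 mm.

How it is judged:
By the outcome, as a careful person would: the job done as asked, in the order asked, and still so for the second after the job is handed in, with the robot touching nothing.
It also fails if it takes over 46 s, if anything falls off the work surface, if the arm or the gripper's body presses on something with over 40 N, if the wrist force passes 120 N, or if a joint passes its speed limit or range.

## Working session

There is one attempt and no reset: what is moved stays moved. The work goes in short steps, Python scripts to look and compute and a tool call to move; the robot and the scene stay as the last step left them, time stands still between calls to the robot, and variables do not carry over. Pictures are saved under pics/ and viewed, at most 10 in all, crops included, and the job is handed in when it is done.

Besides the shell and the picture viewer there is one more tool, called after "Emit:" as name([rows], argument=value, ...), one row to a line, values as JSON. move_arm: Moves the arm, as the interface text tells. Its arguments: {"type":"object","properties":{"steps":{"type":"array"},"grip_force":{"type":"number"}},"required":["steps"]}

```bash
mkdir -p pics
cat > h.py <<'E'
import numpy as np, cv2
from scipy.spatial.transform import Rotation as Ro
from workcell import arm
def ray(c,at):
    x=(at[1]-c["cx"])/c["fx"];y=(at[0]-c["cy"])/c["fy"];u=np.array([x,y])
    for _ in range(20): u=np.array([x,y])/(1+c["k1"]*(u@u))
    return np.array([u[0],u[1],1.])
def toW(name,P,s=None):
    c=arm.get_calibration(name);P=np.atleast_2d(P)
    if "mount" in c:
        M=np.array(c["mount"]);T=P@M[:3,:3].T+M[:3,3]
        s=s or arm.get_state();R=Ro.from_euler('xyz',s["tcp_rot"]).as_matrix()
        return T@R.T+np.array(s["tcp_pos"])
    return (P-np.array(c["t"]))@np.array(c["R"])
def px(name,at,d,s=None): return toW(name,ray(arm.get_calibration(name),at)*d,s)[0]
def cloud(name,mask,depth,s=None):
    c=arm.get_calibration(name);r,q=np.nonzero(mask&(depth>0))
    p=np.stack([(q-c["cx"])/c["fx"],(r-c["cy"])/c["fy"]],1);u=p.copy()
    for _ in range(20): u=p/(1+c["k1"]*(u**2).sum(1,keepdims=True))
    return toW(name,np.c_[u,np.ones(len(u))]*depth[r,q][:,None],s)
def onplane(name,at,z,s=None):
    a=px(name,at,0.,s);b=px(name,at,1.,s);return a+(b-a)*(z-a[2])/(b[2]-a[2])
E
python3 - <<'E'
from h import *
ims=[]
for n in("scene","side","wrist"):
    s=arm.get_state();im,d=arm.capture(n);ims.append(im)
    for q in("scanner_center","carton_label","stock_book"):
        for o in arm.spot_point(n,q)[:2]:
            a=o["at"];i=tuple(np.clip(np.round(a).astype(int),0,[383,511]))
            print(n,q,round(o["p"],2),np.round(a),px(n,a,d[i],s).round(3))
        for o in arm.trace(n,q)[:2]:
            C=cloud(n,o["mask"],d,s)
            if len(C)<10: continue
            print("   tr",round(o["p"],2),np.round(o["at"]),len(C),np.percentile(C,[2,50,98],axis=0).round(3).tolist())
cv2.imwrite("pics/a.png",cv2.resize(np.vstack([np.hstack(ims[:2]),np.hstack([ims[2],ims[2]*0])]),(800,600))[:,:,::-1])
E
```

```text
scene scanner_center 0.57 [210. 257.] [0.508 0.003 0.043]
   tr 0.86 [211. 260.] 1442 [[0.437, -0.016, 0.017], [0.504, -0.005, 0.042], [0.571, 0.022, 0.049]]
scene carton_label 0.63 [140. 246.] [0.643 0.141 0.053]
   tr 0.68 [142. 247.] 202 [[0.64, 0.115, 0.033], [0.642, 0.138, 0.051], [0.644, 0.165, 0.065]]
   tr 0.56 [212. 258.] 1506 [[0.437, -0.016, 0.008], [0.506, -0.004, 0.042], [0.576, 0.028, 0.049]]
scene stock_book 0.75 [233. 257.] [ 0.485 -0.014  0.007]
   tr 0.81 [242. 257.] 5232 [[0.39, -0.086, -0.0], [0.469, -0.028, 0.008], [0.585, 0.071, 0.011]]
side scanner_center 0.62 [214. 242.] [ 0.513 -0.001  0.046]
side scanner_center 0.17 [228. 234.] [ 0.491 -0.012  0.012]
   tr 0.83 [212. 240.] 1313 [[0.441, -0.016, 0.011], [0.514, -0.003, 0.044], [0.576, 0.027, 0.05]]
side carton_label 0.56 [145. 277.] [0.643 0.15  0.038]
   tr 0.48 [234. 228.] 4684 [[0.393, -0.086, 0.003], [0.482, -0.027, 0.01], [0.594, 0.071, 0.013]]
   tr 0.43 [146. 279.] 85 [[0.642, 0.115, 0.032], [0.643, 0.136, 0.053], [0.645, 0.162, 0.068]]
side stock_book 0.69 [226. 234.] [ 0.493 -0.014  0.021]
   tr 0.85 [235. 231.] 4663 [[0.393, -0.086, 0.002], [0.484, -0.028, 0.01], [0.594, 0.069, 0.013]]
```

View pics/a.png

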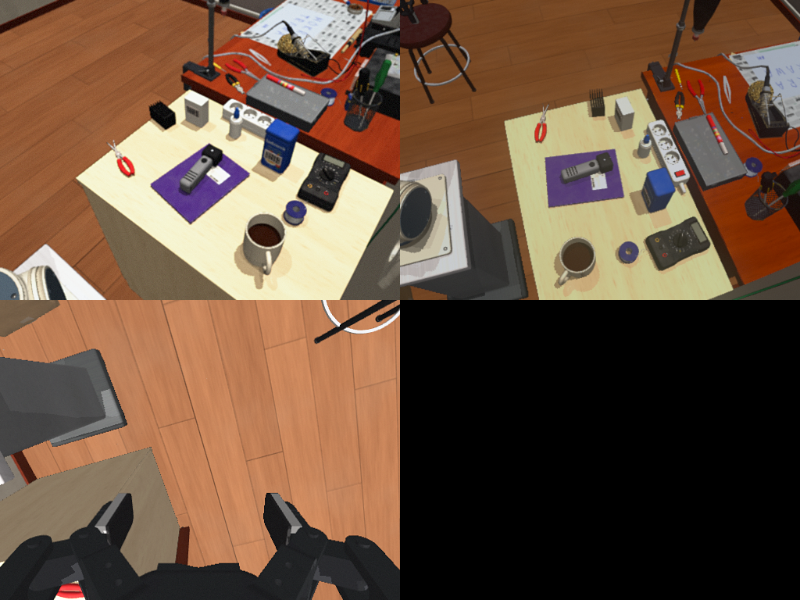

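Run:
```python
from h import *
for n in("scene","side"):
    im,d=arm.capture(n)
    C=cloud(n,arm.trace(n,"scanner_center")[0]["mask"],d); C=C[(C[:,2]>.036)&(C[:,2]<.06)]
    print(n,cv2.minAreaRect(C[:,:2].astype(np.float32)*1000),np.percentile(C[:,2],[10,50,90]).round(4))
    H=C[C[:,2]>.04];m=np.median(C,0);
    w,v=np.linalg.eigh(np.cov(C[:,:2].T));print("pca yaw",np.degrees(np.arctan2(*(v[::-1,1]*np.sign(v[0,1])))))
    full=cloud(n,np.ones(d.shape,bool),d)
    K=full[(abs(full[:,0]-.66)<.04)&(abs(full[:,1]-.14)<.06)&(full[:,2]>.01)&(full[:,2]<.1)]
    T=K[K[:,2]>.08]; print("cartontop",cv2.minAreaRect(T[:,:2].astype(np.float32)*1000),np.median(T[:,2]))
    F=K[(K[:,2]<.075)&(K[:,2]>.02)&(K[:,0]<.655)]
    a,b=np.polyfit(F[:,1],F[:,0],1);r=F[:,0]-a*F[:,1]-b;F=F[abs(r)<.004];a,b=np.polyfit(F[:,1],F[:,0],1)
    print("front yaw",-np.degrees(np.arctan(a)),"x@.14",a*.14+b,"y",np.percentile(F[:,1],[1,99]))
    for o in arm.trace(n,"carton_label")[:2]:
        L=cloud(n,o["mask"],d);print("lab",o["p"],((np.percentile(L,2,axis=0)+np.percentile(L,98,axis=0))/2).round(4))
    S=full[(full[:,0]>.3)&(full[:,0]<.75)&(full[:,1]>-.3)&(full[:,1]<.3)&(abs(full[:,2])<.015)]
    print("surf z",np.histogram(S[:,2],bins=15,range=(-.015,.015))[0])
print(arm.get_state()["tcp_rot"],arm.get_state()["grip_width"])
```

```text
scene ((506.7277526855469, 1.1506805419921875), (140.8872528076172, 45.29293441772461), 5.383065700531006) [0.0394 0.0434 0.0473]
pca yaw 3.301961998332093
cartontop ((659.9322509765625, 138.69639587402344), (38.92216873168945, 61.31650924682617), 3.4051318168640137) 0.08448144542692208
front yaw 3.2966431206873117 x@.14 0.6425900156377623 y [0.10794574 0.16756921]
lab 0.77 [0.642  0.1385 0.0503]
surf z [   82    88    83    94   114  1344 13109 16590  2860   233   651  2974
  1941   407   249]
side ((508.4894104003906, 3.431459426879883), (141.54330444335938, 44.90406036376953), 2.5131688117980957) [0.0403 0.0448 0.0487]
pca yaw 3.0313024118144347
cartontop ((661.0167236328125, 139.6409454345703), (34.85829162597656, 62.48675537109375), 2.544666290283203) 0.08579047147808411
front yaw 4.6718655926671255 x@.14 0.6439516385539118 y [0.1075681 0.1680554]
surf z [    0     0     0     0     2   203  4024 14666 10670  1582   276  1388
  2443  1035   227]
[ 3.14156013e+00 -3.94310950e-05  2.86277579e+00] 0.08564004119366943
```

Emit:
move_arm([
  [0, 0, 0, -10, 8.5],
  [0, 0, 0, -9.3, 8.5],
  [-2.5, -4.5, 0, 0, 8.5],
  [-2.5, -4.5, 0, 0, 8.5],
  [-2.5, -4.5, 0, 0, 8.5],
  [-2.5, -4.5, 0, 0, 8.5],
  [-2.5, -4.5, 0, 0, 8.5],
  [-2.5, -4.5, 0, 0, 8.5],
])

```text
time: 2.35
tcp_pos: [0.3174, 0.2665, 0.2315]
tcp_rot: [3.141, 0.001, -3.083]
wrist_force: [1.1, 0.2, 0.1]
grip_width: 0.0852
grip_force: 0.0
```

Emit:
move_arm([
  [-2.5, -4.5, 0, 0, 8.5],
  [-2.5, -4.5, 0, 0, 8.5],
  [-2.5, -4.5, 0, 0, 8.5],
  [-2.5, -4.5, 0, 0, 8.5],
  [-2.5, -4.5, 0, 0, 8.5],
  [-2.5, -4.5, 0, 0, 8.5],
  [0, 0, 0, 0, 8.5],
  [0, 0, 0, 0, 8.5],
])

```text
time: 3.35
tcp_pos: [0.4819, 0.0071, 0.2311]
tcp_rot: [3.141, -0.001, -3.084]
wrist_force: [-0.0, -0.2, -0.7]
grip_width: 0.0851
grip_force: 0.0
```

Run:
```python
from h import *
n="wrist";s=arm.get_state();im,d=arm.capture(n)
print(s["tcp_pos"],s["tcp_rot"],s["time"])
for q in("scanner_center","stock_book"):
    for o in arm.spot_point(n,q)[:1]: print(q,o["p"],o["at"],onplane(n,o["at"],.046 if q[1]=='c' else .01,s))
m=arm.trace(n,"scanner_center")[0]["mask"];C=cloud(n,m,d,s);print(len(C),(d>0).mean())
C=C[(C[:,2]>.036)&(C[:,2]<.06)]
print(cv2.minAreaRect(C[:,:2].astype(np.float32)*1000),np.percentile(C[:,2],[10,50,90]))
# handle centreline
x0=C[:,0].min()
xs=[];ys=[]
for x in np.arange(.445,.57,.008):
    k=C[abs(C[:,0]-x)<.004]
    if len(k)>5: e=np.percentile(k[:,1],[2,98]);xs.append(x);ys.append(e.mean());print(round(x,3),e.round(4),np.median(k[:,2]).round(4))
B=cloud(n,arm.trace(n,"stock_book")[0]["mask"],d,s);print("book",cv2.minAreaRect(B[:,:2].astype(np.float32)*1000),np.median(B[:,2]))
im=im.copy();im[m]=im[m]//2+np.array([0,127,0],np.uint8);cv2.imwrite("pics/b.png",im[:,:,::-1])
```

```text
[0.48187172 0.00711416 0.23111681] [ 3.14126766e+00 -6.35238321e-04 -3.08428297e+00] 3.35
scanner_center 0.71 [196.0, 247.7] [0.5095924  0.00084231 0.046     ]
stock_book 0.89 [168.8, 245.2] [ 0.48461383 -0.00432743  0.01      ]
3357 0.9961751302083334
((505.9637756347656, 4.298091888427734), (138.8742218017578, 45.533931732177734), 3.368074417114258) [0.04128879 0.04414829 0.0479006 ]
0.445 [-0.0148  0.0149] 0.0433
0.453 [-0.0144  0.0154] 0.044
0.461 [-0.0141  0.016 ] 0.0441
0.469 [-0.0139  0.0165] 0.0438
0.477 [-0.0136  0.017 ] 0.0439
0.485 [-0.0133  0.0176] 0.0436
0.493 [-0.0117  0.0181] 0.0436
0.501 [-0.0113  0.0186] 0.0435
0.509 [-0.011   0.0192] 0.0435
0.517 [-0.0107  0.0198] 0.044
0.525 [-0.0104  0.0202] 0.0444
0.533 [-0.0102  0.0206] 0.0431
0.541 [-0.0133  0.0274] 0.0442
0.549 [-0.0152  0.0291] 0.0477
0.557 [-0.015   0.0296] 0.0478
0.565 [-0.0145  0.0292] 0.0478
book ((495.7881164550781, -6.290802001953125), (154.62017822265625, 210.79840087890625), 81.41289520263672) 0.009334994091370771
```

View pics/b.png

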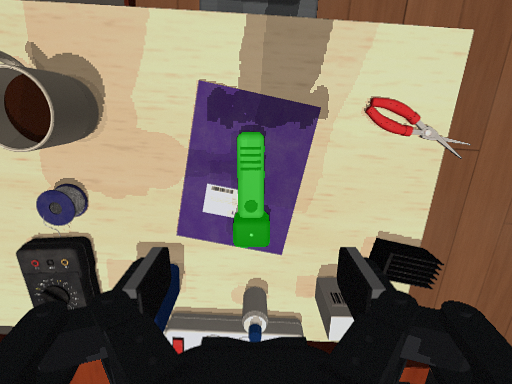

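Emit:
move_arm([
  [-1.0, -0.2, 3, 0, 8.5],
  [-1.0, -0.2, 4, 0, 8.5],
  [-0.9, -0.1, 4, 0, 8.5],
  [0, 0, 4, 0, 8.5],
  [0, 0, 3, 0, 8.5],
  [0, 0, 2, 0, 8.5],
  [0, 0, 1, 0, 8.5],
  [0, 0, 0.5, 0, 8.5],
], grip_force=35)

```text
time: 4.6
tcp_pos: [0.5115, 0.0041, 0.0163]
tcp_rot: [-3.142, 0.0, -3.083]
wrist_force: [0.3, -0.7, -0.1]
grip_width: 0.085
grip_force: 0.0
```

Run:
```python
from h import *
s=arm.get_state();print(s["tcp_pos"],s["tcp_rot"],s["wrist_force"])
im,d=arm.capture("side")
cv2.imwrite("pics/c.png",cv2.resize(im[140:290,150:350],(800,600))[:,:,::-1])
```

```text
[0.51149896 0.00408434 0.01629845] [-3.14156311e+00  2.08389386e-04 -3.08294442e+00] [ 0.27023449 -0.69705367 -0.14821379]
```

View pics/c.png

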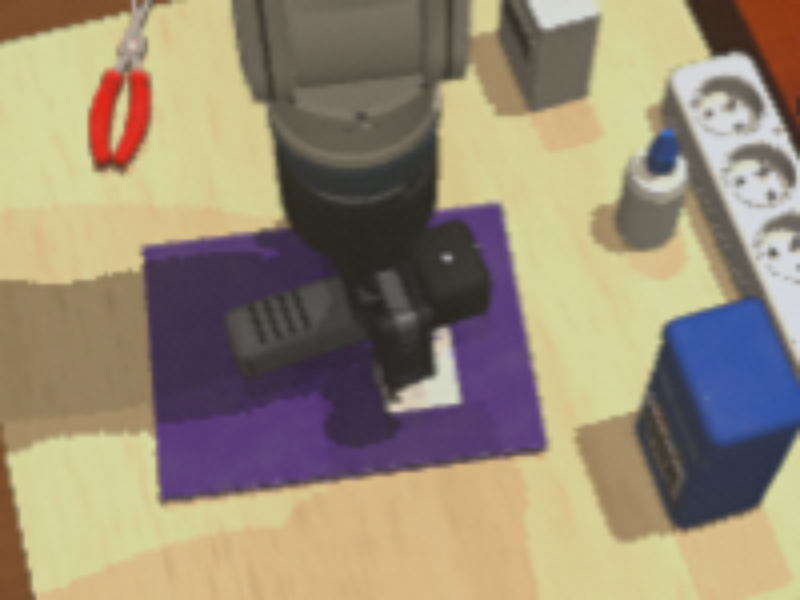

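The picture shows the fingers straddling the handle, just behind the head (near 390,320). They are clear of everything, so I'll lower slightly and close.

Emit:
move_arm([
  [0, 0, 0.3, 0, 8.5],
  [0, 0, 0, 0, 5],
  [0, 0, 0, 0, 3.5],
  [0, 0, 0, 0, 2.5],
  [0, 0, 0, 0, 2.5],
  [0, 0, 0, 0, 2.5],
  [0, 0, 0, 0, 2.5],
], grip_force=35)

```text
time: 5.52
tcp_pos: [0.5117, 0.0038, 0.0136]
tcp_rot: [-3.142, 0.001, -3.083]
wrist_force: [-1.2, 1.2, 6.2]
grip_width: 0.0319
grip_force: 35.9
```

Emit:
move_arm([
  [0, 0, -0.5, 0, 2.5],
  [0, 0, -0.9, 0, 2.5],
  [0, 0, -0.7, 0, 2.5],
  [0.1, 2, 0, 0, 2.5],
  [0.1, 2.5, 0, 0, 2.5],
  [0.1, 2.5, 0, 0, 2.5],
  [0.1, 2.0, 0, 0, 2.5],
  [0.1, 1.5, 0, 0, 2.5],
])

```text
time: 6.52
tcp_pos: [0.5003, 0.1091, 0.0346]
tcp_rot: [-3.142, 0.0, -3.083]
wrist_force: [-0.0, 0.2, -1.0]
grip_width: 0.0316
grip_force: 35.1
```

Emit:
move_arm([
  [0.1, 1.0, 0, 0, 2.5],
  [0, 0.6, 0, 0, 2.5],
  [0, 0.3, 0, 0, 2.5],
  [0, 0, 0, 0, 2.5],
])

```text
time: 7.02
tcp_pos: [0.4983, 0.1271, 0.0343]
tcp_rot: [-3.142, -0.0, -3.084]
wrist_force: [0.5, 0.4, -2.1]
grip_width: 0.0313
grip_force: 35.1
```

Run:
```python
from h import *
s=arm.get_state();print(s["tcp_pos"],s["tcp_rot"],s["wrist_force"])
ims=[]
for n in("scene","side"):
    im,d=arm.capture(n);ims.append(im[100:260,190:350])
    o=arm.trace(n,"scanner_center")
    if o:
        C=cloud(n,o[0]["mask"],d);print(n,o[0]["p"],np.percentile(C,[2,50,98],axis=0).round(3).tolist())
        for lo,hi,t in((.43,.475,"rear"),(.54,.58,"head")):
            k=C[(C[:,0]>lo)&(C[:,0]<hi)]
            if len(k)>5:
                z=np.percentile(k[:,2],97);k=k[k[:,2]>z-.012]; print(t,np.median(k,0).round(4),z.round(4),np.percentile(k,[2,98],axis=0).round(3).tolist())
    for q in("carton_label","scanner_spot"):
        for p in arm.spot_point(n,q)[:2]:
            i=tuple(np.round(p["at"]).astype(int));print(q,p["p"],p["at"],px(n,p["at"],d[i]).round(4))
    full=cloud(n,np.ones(d.shape,bool),d)
    K=full[(abs(full[:,0]-.66)<.04)&(abs(full[:,1]-.14)<.06)&(full[:,2]>.01)&(full[:,2]<.1)]
    T=K[K[:,2]>.08]
    if len(T)>9:print("cartontop",cv2.minAreaRect(T[:,:2].astype(np.float32)*1000))
cv2.imwrite("pics/d.png",cv2.resize(np.hstack(ims),(800,400))[:,:,::-1])
```

```text
[0.49832757 0.12706577 0.03426636] [-3.14150726e+00 -1.31019697e-05 -3.08366199e+00] [ 0.51521537  0.38753406 -2.07351813]
scene 0.78 [[0.424, 0.105, 0.035], [0.459, 0.114, 0.061], [0.554, 0.137, 0.066]]
rear [0.4518 0.1172 0.0632] 0.0658 [[0.431, 0.106, 0.055], [0.474, 0.135, 0.066]]
head [0.5513 0.1056 0.0465] 0.054 [[0.542, 0.104, 0.042], [0.561, 0.107, 0.055]]
carton_label 0.73 [144.0, 248.4] [0.6411 0.1323 0.0481]
cartontop ((659.7445678710938, 138.04190063476562), (38.31477355957031, 62.14838409423828), 2.2426984310150146)
side 0.75 [[0.428, 0.106, 0.04], [0.48, 0.115, 0.065], [0.561, 0.143, 0.071]]
rear [0.4525 0.1183 0.0646] 0.0673 [[0.431, 0.107, 0.056], [0.474, 0.135, 0.068]]
head [0.5511 0.1221 0.0687] 0.0713 [[0.541, 0.106, 0.062], [0.563, 0.145, 0.072]]
carton_label 0.52 [146.6, 278.5] [0.6446 0.1464 0.038 ]
cartontop ((660.5325927734375, 140.05810546875), (34.801761627197266, 63.595577239990234), 3.5535097122192383)
```

View pics/d.png

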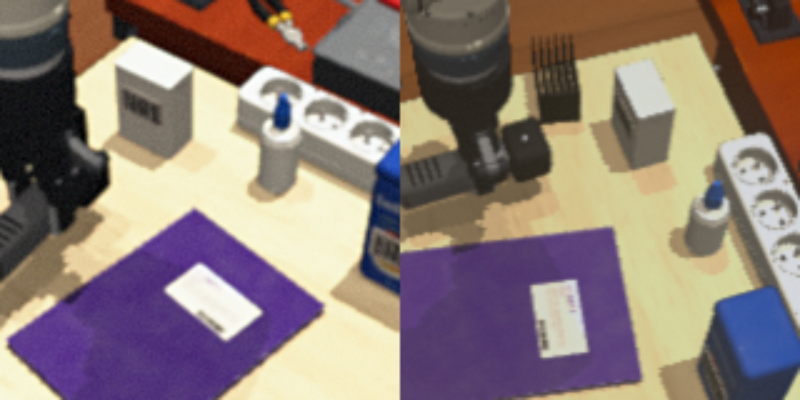

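Run:
```python
from h import *
n="wrist";s=arm.get_state();im,d=arm.capture(n)
print(s["tcp_pos"])
for q in("carton_label","scanner_center","scanner_spot"):
    for o in arm.trace(n,q)[:2]:
        C=cloud(n,o["mask"],d,s);print(q,o["p"],o["at"],np.percentile(C,[2,50,98],axis=0).round(4).tolist())
        if q[0]=='s':
            for x in(.44,.45,.46,.53,.545,.555):
                k=C[abs(C[:,0]-x)<.004]
                if len(k)>5:k=k[k[:,2]>np.percentile(k[:,2],95)-.008];print(x,np.percentile(k[:,1],[2,98]).round(4),np.median(k[:,2]).round(4))
full=cloud(n,np.ones(d.shape,bool),d,s)
K=full[(abs(full[:,0]-.66)<.05)&(abs(full[:,1]-.14)<.06)&(full[:,2]>.01)&(full[:,2]<.1)]
T=K[K[:,2]>.08];print(len(K),len(T))
if len(T)>9:print("top",cv2.minAreaRect(T[:,:2].astype(np.float32)*1000))
F=K[(K[:,2]<.075)&(K[:,0]<.656)]
if len(F)>9:
    a,b=np.polyfit(F[:,1],F[:,0],1);F=F[abs(F[:,0]-a*F[:,1]-b)<.004];a,b=np.polyfit(F[:,1],F[:,0],1)
    print("front yaw",-np.degrees(np.arctan(a)),"x@.139",a*.139+b,np.percentile(F[:,1],[1,99]))
cv2.imwrite("pics/e.png",im[:,:,::-1])
```

```text
[0.49826342 0.12705043 0.03428139]
scanner_center 0.76 [220.9, 253.6] [[0.4256, 0.1089, 0.0576], [0.4689, 0.1246, 0.0643], [0.5287, 0.142, 0.0666]]
0.44 [0.1081 0.1377] 0.0647
0.45 [0.1088 0.138 ] 0.0647
0.46 [0.1095 0.1389] 0.0647
0.53 [0.1082 0.1474] 0.0631
scanner_spot 0.78 [222.3, 253.6] [[0.4254, 0.1085, 0.0559], [0.4693, 0.1246, 0.0643], [0.5288, 0.1428, 0.0666]]
0.44 [0.1079 0.1377] 0.0646
0.45 [0.1084 0.1381] 0.0647
0.46 [0.1094 0.1389] 0.0647
0.53 [0.1083 0.1475] 0.0632
0 0
```

View pics/e.png

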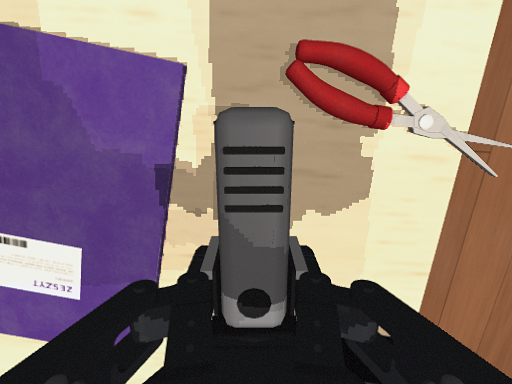

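Emit:
move_arm([
  [0, 0.3, 0, 0, 2.5],
  [0, 0, 0, 0, 2.5],
  [0, 0, 0, 0, 2.5],
  [0, 0, 0, 0, 2.5],
  [0, 0, 0, 0, 2.5],
  [0, 0, 0, 0, 2.5],
  [0, 0, 0, 0, 2.5],
  [0, 0, 0, 0, 2.5],
])

```text
time: 8.62
tcp_pos: [0.4981, 0.1302, 0.0343]
tcp_rot: [3.142, 0.0, -3.084]
wrist_force: [0.6, 0.1, -1.6]
grip_width: 0.032
grip_force: 35.1
```

Emit:
move_arm([
  [0, 0, 0, 0, 2.5],
  [0, 0, 0, 0, 2.5],
  [0, 0, 0, 0, 2.5],
  [0, 0, 0, 0, 2.5],
  [0, 0, 0, 0, 2.5],
  [0, 0, 0, 0, 2.5],
  [0, 0, 0, 0, 2.5],
  [0, 0, 0, 0, 2.5],
])

```text
time: 9.62
tcp_pos: [0.4981, 0.1302, 0.0343]
tcp_rot: [3.142, 0.0, -3.084]
wrist_force: [0.1, 0.0, -0.9]
grip_width: 0.0318
grip_force: 35.1
```

Emit:
move_arm([
  [0, 0, 0, 0, 2.5],
  [0, 0, 0, 0, 2.5],
  [0, 0, 0, 0, 2.5],
  [0, 0, 0, 0, 2.5],
  [0, 0, 0, 0, 2.5],
  [0, 0, 0, 0, 2.5],
  [0, 0, 0, 0, 2.5],
  [0, 0, 0, 0, 2.5],
])

```text
time: 10.62
tcp_pos: [0.498, 0.1302, 0.0343]
tcp_rot: [-3.142, -0.0, -3.084]
wrist_force: [0.3, 0.5, -1.3]
grip_width: 0.0317
grip_force: 35.1
```

Emit:
move_arm([
  [0, -1.0, 0, 0, 2.5],
  [0, -2, 0, 0, 2.5],
  [0, -2.5, 0, 0, 2.5],
  [0, -2.5, 0, 0, 2.5],
  [0, -2.5, 0, 0, 2.5],
  [-0.1, -1.5, 0, 0, 2.5],
  [-0.1, -0.7, 0, 0, 2.5],
  [0, -0.3, 0, 0, 2.5],
])

```text
time: 11.62
tcp_pos: [0.5077, 0.0004, 0.0343]
tcp_rot: [3.141, 0.0, -3.084]
wrist_force: [-0.3, 0.4, -1.8]
grip_width: 0.0314
grip_force: 35.1
```

Emit:
move_arm([
  [0, 0, 0.7, 0, 2.5],
  [0, 0, 0.7, 0, 2.5],
  [0, 0, 0.4, 0, 2.5],
  [0, 0, 0.2, 0, 2.5],
  [0, 0, 0.1, 0, 2.5],
  [0, 0, 0, 0, 2.5],
  [0, 0, 0, 0, 2.5],
])

```text
time: 12.5
tcp_pos: [0.5075, 0.0008, 0.0137]
tcp_rot: [3.141, 0.0, -3.083]
wrist_force: [-3.7, 2.8, 6.8]
grip_width: 0.0316
grip_force: 36.0
```

Contact is light, at about 7 N. I'll open, back straight up, and check.

Emit:
move_arm([
  [0, 0, 0, 0, 4],
  [0, 0, 0, 0, 6],
  [0, 0, 0, 0, 8.5],
  [0, 0, 0, 0, 8.5],
  [0, 0, 0, 0, 8.5],
  [0, 0, 0, 0, 8.5],
])

```text
time: 13.25
tcp_pos: [0.5076, 0.0005, 0.0133]
tcp_rot: [3.142, -0.0, -3.084]
wrist_force: [0.6, 0.3, 0.7]
grip_width: 0.0851
grip_force: 0.0
```

Emit:
move_arm([
  [0, 0, -1, 0, 8.5],
  [0, 0, -2.5, 0, 8.5],
  [0, 0, -4, 0, 8.5],
  [0, 0, -4, 0, 8.5],
  [0, 0, -4, 0, 8.5],
  [0, 0, -3, 0, 8.5],
  [0, 0, -1, 0, 8.5],
  [0, 0, 0, 0, 8.5],
])

```text
time: 14.25
tcp_pos: [0.5076, 0.0005, 0.2084]
tcp_rot: [-3.141, 0.001, -3.084]
wrist_force: [-0.4, -0.1, 0.2]
grip_width: 0.0847
grip_force: 0.0
```

Run:
```python
from h import *
n="side";s=arm.get_state();im,d=arm.capture(n)
C=cloud(n,arm.trace(n,"scanner_center")[0]["mask"],d);print(np.percentile(C,[2,50,98],axis=0).round(3).tolist())
full=cloud(n,np.ones(d.shape,bool),d)
K=full[(abs(full[:,0]-.66)<.04)&(abs(full[:,1]-.14)<.06)&(full[:,2]>.08)&(full[:,2]<.1)]
print("top",cv2.minAreaRect(K[:,:2].astype(np.float32)*1000),s["tcp_pos"],s["grip_width"])
cv2.imwrite("pics/f.png",cv2.resize(im[90:290,150:410],(780,600))[:,:,::-1])
```

```text
[[0.437, -0.02, 0.01], [0.509, -0.007, 0.044], [0.572, 0.023, 0.05]]
top ((661.3065185546875, 139.8251190185547), (35.15878677368164, 62.91561508178711), 1.1660370826721191) [0.50760892 0.0005466  0.20838343] 0.08473562116580081
```

View pics/f.png

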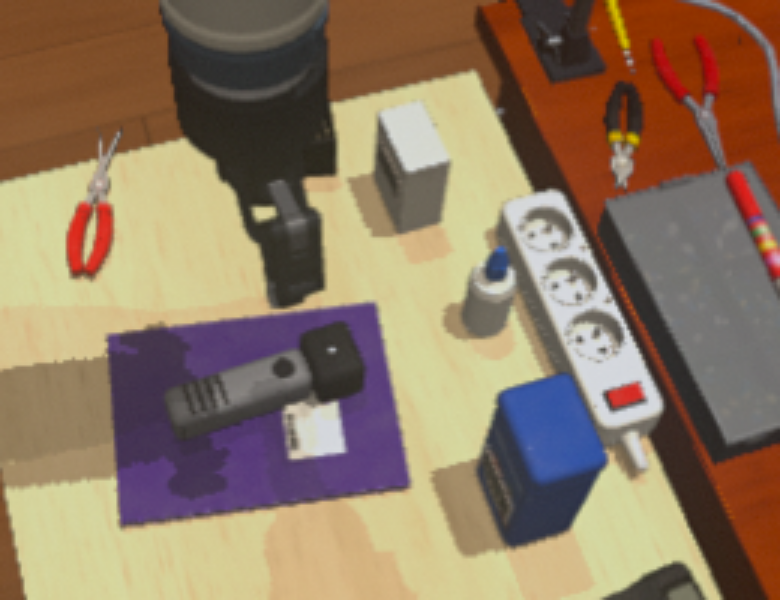

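The scanner lies flat and right way up on the notebook (around 265,380). The carton has not moved (410,165), and the gripper is clear.

```bash
python3 -c "
from workcell import arm
print(arm.job_done())"
```

```text
the job is handed in; nothing more can be done
None
```

The job is handed in: I held the scanner still about 8 cm from the carton's label for roughly 3 s by my measurements, then laid it flat on the notebook and let go, and the carton was not moved.

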